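Mist the ring dish and hold it up level

TASK

The blue ring dish with the upright post, with a ring lying in it, stands in front of the fixed jewellery-cleaner bottle. Leave the dish where it stands while you give it a spritz: press the bottle's sprung nozzle cap all the way down and let it come fully back up; then take the dish by its post, lift it so that its underside is about 15 cm above the shelf, and hold it there steady and level with the ring still in it. Finish while holding it in the air, not putting it down, and leave the other things on the shelf where they are.

Things in the scene. Friction and masses are not known exactly. Their poses are not given: they have to be found in the camera images.
- spray_bottle: white plastic mist bottle, 48 mm in diameter, fixed upright to the shelf by a round steel foot 68 mm in diameter; 131 mm tall with its cap. Origin at the centre of its underside, z up; its nozzle points along its own -x, towards the ring dish, whose centre stands 130 to 155 mm from the bottle's axis in that direction (up to 10 mm to either side). Fixed: it cannot move.
- nozzle_cap (a joint): travel of the grey sprung nozzle cap on top of the spray bottle (m): 0 at rest (up), 0.006 fully pressed down. It slides straight down; the spring needs about 2.4 N to start and 6 N at full travel, then it meets a hard stop, and it rises again by itself when let go.
- cap_top (a point): centre of the flat round top (31 mm in diameter) of the nozzle cap; it moves with the cap, 131 mm above the shelf when up.
- dish_post (a point): blue glazed ceramic ring dish: shallow round saucer 110 mm across at the rim and 90 mm at the foot, rim 16 mm high, floor 5 mm thick, with one upright round post in its centre, 18 mm in diameter and 72 mm high to its rounded tip (straight-sided up to 63 mm). This point lies on the post's axis, 45 mm above the dish's underside: a good place to grip; z is the dish's upward axis. Loose, about 160 g, centre of mass on the axis; stands on the shelf.
- ring_dish: the whole ring dish, its origin at the centre of its underside.
- finger_ring: plain metal finger ring, 24 mm outside and 18 mm inside diameter, 6 mm high, 12 g, lying flat and loose on the floor of the ring dish beside the post. Origin at the centre of its underside.
- amber_bottle: bystander: empty amber glass bottle with a screw cap, 52 mm in diameter, 115 mm tall, loose. Origin at the centre of its underside.
- plain_dish: bystander: plain dish of the same blue ceramic, without a post, 100 mm across, 22 mm high, in front of the amber bottle, loose. Origin at the centre of its underside.
- nail_file: bystander: chrome nail file lying flat, 130 x 15 x 5 mm, long along its x. Origin at the centre of its underside.
- floss_box: bystander: yellow plastic floss box with its flip lid shut, 33 x 51 x 54 mm. Origin at the centre of its underside.
- travel_mirror: bystander: folding travel mirror standing open like a tent, about 75 x 85 x 102 mm. Origin at the centre of its underside.
- cream_jar: bystander: glass cream jar with a white lid, 60 mm in diameter, 46 mm tall. Origin at the centre of its underside.
- balm_tin: bystander: flat round metal tin, 54 mm in diameter, 20 mm tall. Origin at the centre of its underside.
Things that resemble listed ones, but are neither listed nor needed, are in the scene too. What is shaped like the ring_dish but yellow is not meant.

How it is judged:
By the outcome, as a careful person would: the job done as asked, in the order asked, and still so for the second after the job is handed in, while the arm keeps its last pose, push and grip.
It also fails if it takes over 48 s, if anything falls off the work surface, if the arm or the gripper's body presses on something with over 40 N, if the wrist force passes 120 N, or if a joint passes its speed limit or range.

ROBOT

A 7-joint arm with a two-finger parallel gripper is mounted at the origin on the work surface. World frame = base frame: x ahead of the robot, y to its left, z up, the work surface at z = 0. Lengths are in m, angles in rad, forces in N, time in s.
With the tool pointing down it reaches from about 0.425 to 0.925 m from the base axis. Payload 6.8 kg.
Tool frame: the origin (TCP) lies on the front face of the gripper's body, between the roots of the fingers; the fingertips stand 73 mm ahead of it and the grasp point (between the pads) lies 54 mm ahead of it (env.nose_length is the distance from the TCP to the fingertips, in m); z points along the fingers, y is the line along which they close (so a half turn about z gives the same grasp; the last joint's range is limited). The gripper opens to 85 mm and grips with 20 to 120 N. Pads are 22 mm wide; open, the fingers measure 114 mm over their backs; the gripper's body (76 mm by 85 mm) begins 54 mm behind the grasp point. The pads swing forward as they close: fully open they stand 13 mm farther back than shut.
Start: joints at [1.205, 0.477, 0.022, 1.555, -0.011, 1.109, -0.083], TCP at [0.172, -0.653, 0.304] pointing down, gripper open.
Joint ranges: [-2.96, 2.96], [-0.34, 2.1], [-1.41, 1.46], [0.24, 2.44], [-1.37, 4.51], [0.17, 1.92], [-2.96, 2.96]. Speed limits (rad/s): [2.39, 2.39, 3.14, 3.14, 3.14, 3.14, 3.14].

INTERFACE

Orientations are given as a unit quaternion [w, x, y, z].
In Python, from cell import env, kin, camera, calibration, job gives the robot as it stands. The module is installed in compiled form; this text tells all that it offers. Calls block until the motion is done:
- env.reach(position, orientation): joint-space move of the TCP to a pose.
- env.movel(position, velocity=0.15, rot=None, stop_force=None): straight line of the TCP; rot=None keeps the orientation; velocity is the mean speed in m/s. With stop_force (N) it stops when the force on the tool has changed by that much, and returns True; else False.
- env.goto_joints(angles): joint-space move.
- env.grip(opening, f_grip=None): finger opening in m; f_grip is the grip in N (None keeps the last); returns when the fingers have stopped.
- env.dwell(seconds).
- kin.inverse_kinematics(position, orientation): joint angles nearest the present ones, or None.
- env.get_state(): the state.
- camera(name): name is "scene" or "top"; returns (picture, depth): 400x640x3 uint8, blue, green, red; 400x640 float32, m along the optical axis (not along the pixel's ray), 0 where there is no reading.
- calibration(name): a dict with "fx", "fy", "cx", "cy" (pixels), "rvec" (rotation vector, rad) and "tvec" (3), from world to camera coordinates, as OpenCV has them. Camera axes: x right, y down, z forward; pixel columns grow to the right and rows downward; lengths in m; the calibration is good to about 2 mm. A picture is of the moment at which its call begins. calibration takes no time and is no camera call.
A pose or a line that the arm cannot do raises env.PlanningError and nothing moves.
- job.job_done(): hands the job in; it is judged then, once.
The state is a dict: "time": time; "qpos": joint angles; "joint_velocities": joint speeds; "joint_torque": joint torques, N m; "tcp_pos": TCP position; "orientation": TCP orientation; "force": force on the tool from outside, world axes, zero at the start; "torque": the same for the moment, N m; "opening": finger opening in m; "gripper_force": force on a finger pad.
Only numpy, scipy, OpenCV 4.12 (cv2) and the standard library are available. Lean on these libraries where they do the work, as an engineer would, in place of code of your own. Each camera call takes 0.05 s, during which the arm holds its last target. There are 200 camera calls.

## Working session

There is one attempt and no reset: what is moved stays moved. The work goes in short steps, each a Python script; the robot and the scene stay as the last script left them, time stands still between calls to the robot, and variables do not carry over. Pictures are saved under pics/ and viewed, at most 10 in all, crops included, and the job is handed in when it is done.

```bash
mkdir -p pics; cat > h.py <<'E'
import numpy as np, cv2
from cell import env, kin, camera, calibration, job
def cloud(name, d):
    c=calibration(name); R=cv2.Rodrigues(np.array(c["rvec"],float))[0]; t=np.array(c["tvec"],float).ravel()
    v,u=np.mgrid[:d.shape[0],:d.shape[1]]
    P=np.stack([(u-c["cx"])/c["fx"]*d,(v-c["cy"])/c["fy"]*d,d],-1)
    return (P-t)@R
def ray(name,u,v,z):
    c=calibration(name); R=cv2.Rodrigues(np.array(c["rvec"],float))[0]; t=np.array(c["tvec"],float).ravel()
    o=-R.T@t; r=R.T@np.array([(u-c["cx"])/c["fx"],(v-c["cy"])/c["fy"],1]); return o+r*(z-o[2])/r[2]
E
python3 - <<'E'
from h import *
for n in("scene","top"):
    p,d=camera(n); cv2.imwrite(f"pics/{n}0.png",p); np.save(f"{n}0.npy",d)
    c=calibration(n);R=cv2.Rodrigues(np.array(c["rvec"],float))[0];print(n,c,-R.T@np.ravel(c["tvec"]))
s=env.get_state();print(s["time"],s["tcp_pos"],s["orientation"],s["opening"],env.nose_length)
E
```

```text
scene {'fx': 384.9582433914423, 'fy': 384.9582433914423, 'cx': 315.9683493961965, 'cy': 190.40968274066034, 'rvec': array([ 1.41068802,  2.07539799, -0.90876958]), 'tvec': array([ 0.21379558, -0.27067125,  1.56796705])} [1.33432395 0.2766511  0.84884388]
top {'fx': 485.63826783200204, 'fy': 485.63826783200204, 'cx': 315.3285608516254, 'cy': 195.82063729423598, 'rvec': array([ 2.17016146, -2.1273714 ,  0.17408796]), 'tvec': array([-0.02351312,  0.57196146,  1.28071972])} [0.37442267 0.00144321 1.35193985]
0.1 [ 0.17199229 -0.65229252  0.30299422] [-8.33703968e-04  9.91701245e-01  1.28560952e-01 -1.66789057e-04] 0.08547280776566249 0.0726
```

View pics/scene0.png

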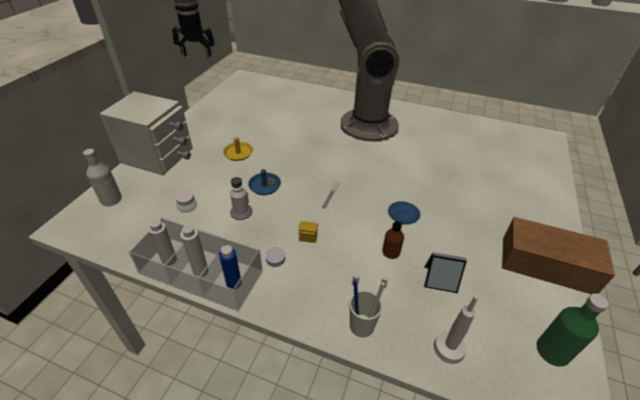

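View pics/top0.png

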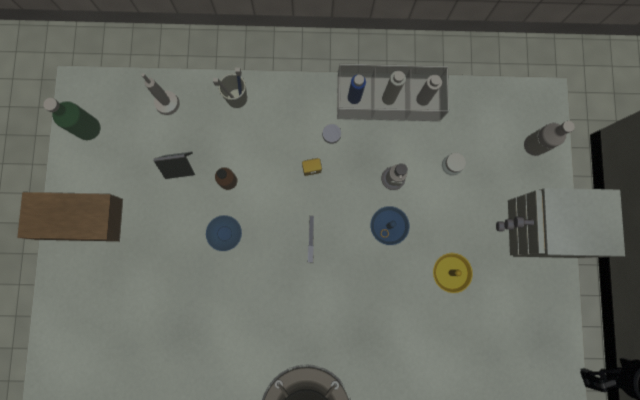

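The scene view has four dish candidates:
- Blue dish with post at scene (264,183), top (390,225). It is blue, has a post and ring, and stands in front of the bottle at top (395,177), so this is the one meant.
- Yellow dish with post at top (453,272), which is the decoy.
- Plain blue dish without a post at top (223,233).
- The other bottle-like things stand in the caddy at top (340-445,90) and at (548,138).

I'll measure and confirm it in a crop.

```bash
python3 - <<'E'
from h import *
p=cv2.imread("pics/top0.png");q=cv2.imread("pics/scene0.png")
a=cv2.resize(p[140:270,340:490],(750,650)[:2] if 0 else (400,347),interpolation=cv2.INTER_CUBIC)
b=cv2.resize(q[125:230,180:300],(397,347),interpolation=cv2.INTER_CUBIC)
cv2.imwrite("pics/crop0.png",np.clip(np.hstack([a,b])*1.5,0,255).astype(np.uint8))
X={n:cloud(n,np.load(n+"0.npy")) for n in("top","scene")}
for n,im in(("top",p),("scene",q)):
    P=X[n]; hsv=cv2.cvtColor(im,cv2.COLOR_BGR2HSV)
    reg=(np.abs(P[...,0]-0.44)<.15)&(np.abs(P[...,1]+.2)<.12)
    m=cv2.inRange(hsv,(95,90,30),(125,255,255))>0
    dish=P[reg&m&(P[...,2]<.03)]; print(n,"dish n",len(dish))
    if len(dish):
        (c,r)=cv2.minEnclosingCircle(dish[:,:2].astype(np.float32)); print(" circ",c,r,dish.mean(0))
    if n=="top":
        cs,_=cv2.findContours((reg&m).astype(np.uint8),0,2);c=max(cs,key=cv2.contourArea)
        print(" ellipse",cv2.fitEllipse(c),ray("top",*cv2.fitEllipse(c)[0],.016))
    post=P[reg&m&(P[...,2]>.03)]; print(" post",len(post),post.mean(0) if len(post) else 0,post.max(0) if len(post) else 0)
    bt=P[reg&~m&(P[...,2]>.122)]; print(" cap",len(bt),bt.mean(0),bt.min(0),bt.max(0))
    body=P[reg&~m&(P[...,2]>.03)&(P[...,2]<.09)]; print(" body",len(body),body.min(0),body.max(0))
    # flat shelf level
    print(" shelf z",np.median(P[reg&(np.abs(P[...,2])<.01)][:,2]))
E
```

```text
top dish n 657
 circ (0.49969783425331116, -0.2193046659231186) 0.04647326096892357 [ 0.50118618 -0.22049172  0.00386322]
 ellipse ((388.9424743652344, 225.46388244628906), (30.634180068969727, 31.784719467163086), 151.2591552734375) [ 0.49786361 -0.21729565  0.016     ]
 post 25 [ 0.50081902 -0.21984367  0.06787806] [ 0.50817257 -0.21295969  0.07404842]<stdin>:18: RuntimeWarning: Mean of empty slice.
  ret = um.true_divide(
Traceback (most recent call last):
ValueError: zero-size array to reduction operation minimum which has no identity
```

View pics/crop0.png

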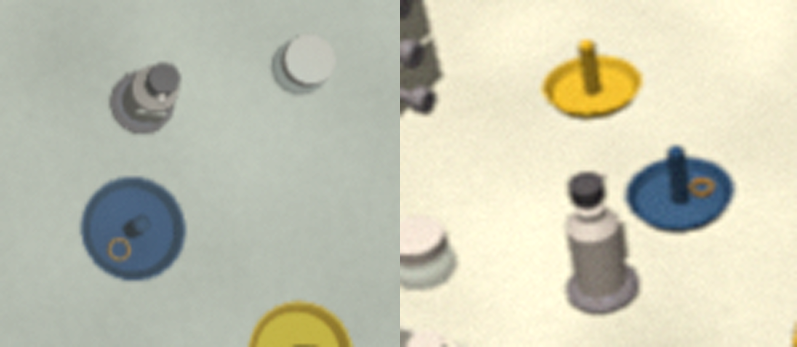

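The crop shows the blue dish with its post and ring (top px (390,225), ring near (385,233)) and the bottle with its dark cap (cap at top px (401,169)). The yellow dish is the decoy. Next I'll locate the bottle.

```bash
python3 - <<'E'
from h import *
for n in("top","scene"):
    P=cloud(n,np.load(n+"0.npy"))
    reg=(np.abs(P[...,0]-0.63)<.06)&(np.abs(P[...,1]+.22)<.06)
    for lo,hi in((.118,.15),(.03,.09)):
        m=reg&(P[...,2]>lo)&(P[...,2]<hi);b=P[m];v,u=np.nonzero(m)
        print(n,lo,len(b),b.mean(0).round(4),b.min(0).round(4),b.max(0).round(4),u.min(),u.max(),v.min(),v.max())
    q=cv2.imread(f"pics/{n}0.png"); g=q.max(2)
    y0,y1,x0,x1=((155,185,385,415) if n=="top" else (170,195,225,250))
    m=np.zeros(g.shape,np.uint8); s=cv2.inRange(g[y0:y1,x0:x1],0,75); m[y0:y1,x0:x1]=s
    k,l,st,c=cv2.connectedComponentsWithStats(m)
    for i in range(1,k):
        if st[i,4]>15: print(n,"dark",st[i],c[i],ray(n,*c[i],.131),ray(n,*c[i],.122))
P=cloud("scene",np.load("scene0.npy"));q=cv2.imread("pics/scene0.png")
m=(cv2.inRange(cv2.cvtColor(q,cv2.COLOR_BGR2HSV),(95,90,30),(125,255,255))>0)&(np.abs(P[...,0]-.5)<.09)&(np.abs(P[...,1]+.22)<.08)
for lo,hi in((-.01,.03),(.03,.06),(.06,.08)):
    b=P[m&(P[...,2]>lo)&(P[...,2]<hi)];print(len(b),b.mean(0),b.min(0),b.max(0))
for name,pt in(("cap",(.638,-.22,.131)),("post",(.50,-.219,.045))):
    for yaw in(0,90):pass
E
```

```text
top 0.118 127 [ 0.6325 -0.2301  0.1284] [ 0.6117 -0.2463  0.1181] [ 0.6499 -0.2158  0.1338] 395 407 163 178
top 0.03 191 [ 0.6244 -0.223   0.0721] [ 0.6092 -0.253   0.0305] [ 0.6579 -0.2073  0.0899] 386 406 164 184
top dark [394 165  12  11 104] [399.64423077 169.76923077] [ 0.63124265 -0.22655511  0.131     ] [ 0.63313576 -0.22823577  0.122     ]
top dark [385 169  16  16  81] [389.59259259 178.64197531] [ 0.60750036 -0.20058549  0.131     ] [ 0.60921847 -0.20207472  0.122     ]
scene 0.118 93 [ 0.6381 -0.2301  0.1273] [ 0.6127 -0.2461  0.1188] [ 0.6535 -0.2154  0.133 ] 230 241 177 186
scene 0.03 293 [ 0.6473 -0.2223  0.0637] [ 0.6125 -0.2543  0.0303] [ 0.6618 -0.2072  0.09  ] 230 248 188 210
scene dark [232 178  10  10  84] [236.21428571 182.38095238] [ 0.64529273 -0.22282412  0.131     ] [ 0.63665397 -0.22908632  0.122     ]
412 [ 0.49895669 -0.22220523  0.00675485] [ 0.44811872 -0.27067785 -0.00206239] [ 0.55341044 -0.16829358  0.02898332]
39 [ 0.50601608 -0.21688032  0.04485877] [ 0.49724571 -0.22638509  0.03016713] [ 0.51119139 -0.21041822  0.05945866]
12 [ 0.50491991 -0.21555584  0.06645486] [ 0.49824245 -0.21967629  0.06146397] [ 0.51043097 -0.21166788  0.07021066]
```

Both views agree: cap at about (0.635, -0.230), dish axis at about (0.500, -0.219). Now I'll spritz, raising the tool first to clear the drawer cabinet.

```bash
python3 - <<'E'
from h import *
P=cloud("top",np.load("top0.npy"));m=(P[...,0]>.2)&(P[...,0]<.8)&(P[...,1]<-.4)&(P[...,1]>-.8)&(P[...,2]<.28);print("max h near cabinet",P[m][:,2].max())
Q=[0,1,0,0]; cap=np.array([.635,-.230]); N=env.nose_length
s=env.get_state(); env.movel(list(s["tcp_pos"][:2])+[.42],velocity=.2)
env.grip(0.0,30)
env.reach([*cap,.40],Q); print(env.get_state()["time"])
env.movel([*cap,.131+N+.02],velocity=.15); env.dwell(.2)
s=env.get_state();print(s["time"],s["tcp_pos"],s["force"],s["opening"])
for n in("scene","top"): cv2.imwrite(f"pics/{n}1.png",camera(n)[0])
a=cv2.imread("pics/scene1.png")[125:230,180:300];b=cv2.imread("pics/top1.png")[140:245,340:460]
cv2.imwrite("pics/crop1.png",np.clip(cv2.resize(np.hstack([a,b]),None,fx=3.3,fy=3.3,interpolation=cv2.INTER_CUBIC)*1.5,0,255).astype(np.uint8))
E
```

```text
max h near cabinet 0.2062883119761978
3.8417
5.3667 [ 0.63532718 -0.23007576  0.22442693] [0.44955841 0.74631578 0.92349356] 0.00018049039561583325
```

View pics/crop1.png

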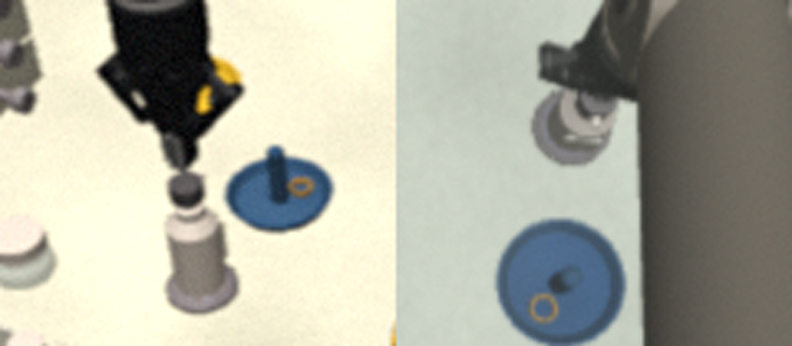

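The closed fingertips (crop px (182,165)) hover directly over the cap (187,185), and the dish is untouched. Pressing now.

```bash
python3 - <<'E'
from h import *
N=env.nose_length; c=[.635,-.230]
def pr(t):
    s=env.get_state();print(t,round(s["time"],2),s["tcp_pos"].round(4) if hasattr(s["tcp_pos"],"round") else s["tcp_pos"],"tip",round(s["tcp_pos"][2]-N,4),"F",np.round(s["force"],1))
print(env.movel([*c,.131+N-.004],velocity=.04));pr("4mm")
print(env.movel([*c,.131+N-.014],velocity=.01,stop_force=12));pr("stop")
env.dwell(.3);pr("held")
E
```

```text
False
4mm 6.22 [ 0.6349 -0.23    0.2   ] tip 0.1274 F [-1.6  0.7  5.1]
True
stop 6.71 [ 0.6349 -0.23    0.1979] tip 0.1253 F [-1.1  0.2  6.1]
held 7.01 [ 0.6349 -0.23    0.1978] tip 0.1252 F [-1.9  1.1  5.8]
```

That stopped right at about full travel, at 6 N. I'll push a little further so the cap is firmly on the hard stop, then release.

```bash
python3 - <<'E'
from h import *
N=env.nose_length; c=[.635,-.230]
def pr(t):
    s=env.get_state();print(t,round(s["time"],2),"tip",round(s["tcp_pos"][2]-N,4),"F",np.round(s["force"],1));return s
for k in range(1,8):
    env.movel([*c,.1252+N-.0005*k],velocity=.01);env.dwell(.1)
    if pr(k)["force"][2]>14: break
env.dwell(.2);pr("held")
env.movel([*c,.131+N+.04],velocity=.08);env.dwell(.3);pr("up")
p,d=camera("scene");P=cloud("scene",d);cv2.imwrite("pics/scene2.png",p)
m=(np.abs(P[...,0]-.635)<.02)&(np.abs(P[...,1]+.23)<.02)&(P[...,2]<.15)&(P[...,2]>.1);print("cap max z",np.percentile(P[m][:,2],[90,98]))
m=(np.abs(P[...,0]-.5)<.08)&(np.abs(P[...,1]+.219)<.08)&(cv2.inRange(cv2.cvtColor(p,cv2.COLOR_BGR2HSV),(95,90,30),(125,255,255))>0)
b=P[m&(P[...,2]<.03)];print("dish",(b.min(0)+b.max(0))/2)
E
```

```text
1 7.36 tip 0.1252 F [-2.7  0.8  7.5]
2 7.71 tip 0.1251 F [-3.4  0.8  9.9]
3 8.06 tip 0.1251 F [-5.2  2.5 12.3]
4 8.41 tip 0.1251 F [-5.7  1.9 15. ]
held 8.61 tip 0.1251 F [-5.7  1.6 14.7]
up 9.66 tip 0.1705 F [ 0.2  1.6 -0.7]
cap max z [0.13062032 0.13143364]
dish [ 0.49879102 -0.21992846  0.01369696]
```

The cap met its hard stop (0.1251, 15 N) and came back up to 0.131. Now I'll grasp the post.

```bash
python3 - <<'E'
from h import *
Q=[0,1,0,0]; c=[.500,-.219]
def pr(t):
    s=env.get_state();print(t,round(s["time"],2),np.round(s["tcp_pos"],4),"F",np.round(s["force"],1),"T",np.round(s["torque"],2),"op",round(s["opening"],4),round(s["gripper_force"],1) if np.isscalar(s["gripper_force"]) else s["gripper_force"])
env.movel([.635,-.23,.30],velocity=.2)
env.reach([*c,.26],Q); env.grip(.06,20); pr("hover")
print(env.movel([*c,.102],velocity=.08,stop_force=8)); env.dwell(.2); pr("down")
for n in("scene","top"): cv2.imwrite(f"pics/{n}3.png",camera(n)[0])
a=cv2.imread("pics/scene3.png")[125:230,180:320];b=cv2.imread("pics/top3.png")[160:265,340:440]
cv2.imwrite("pics/crop3.png",np.clip(cv2.resize(np.hstack([a,b]),None,fx=3.3,fy=3.3,interpolation=cv2.INTER_CUBIC)*1.5,0,255).astype(np.uint8))
E
```

```text
hover 11.36 [ 0.5001 -0.219   0.26  ] F [0. 0. 0.] T [-0.01 -0.01  0.05] op 0.06 0.0
False
down 13.68 [ 0.5001 -0.2191  0.1022] F [-0.2 -0.2 -0.1] T [-0.01  0.06 -0.04] op 0.0603 0.0
```

View pics/crop3.png

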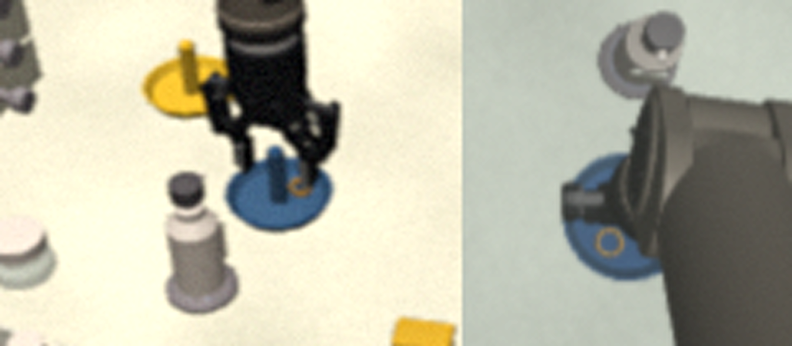

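The fingers straddle the post (crop px (278,175)), and the ring (610,242) is clear of the fingertips. Closing gently, then lifting.

```bash
python3 - <<'E'
from h import *
c=[.500,-.219]
def pr(t):
    s=env.get_state();print(t,round(s["time"],2),np.round(s["tcp_pos"],4),"F",np.round(s["force"],1),"T",np.round(s["torque"],2),"op",round(s["opening"],4),s["gripper_force"])
env.grip(.026);env.grip(.0,40); env.dwell(.3); pr("grip")
z=env.get_state()["tcp_pos"][2]
env.movel([*c,z+.02],velocity=.03);env.dwell(.2);pr("20mm")
env.movel([*c,z+.15],velocity=.06);env.dwell(.7);pr("up")
for n in("scene","top"):
    p,d=camera(n);cv2.imwrite(f"pics/{n}4.png",p);P=cloud(n,d)
    m=(cv2.inRange(cv2.cvtColor(p,cv2.COLOR_BGR2HSV),(95,90,30),(125,255,255))>0)&(np.abs(P[...,0]-.5)<.07)&(np.abs(P[...,1]+.219)<.07)
    b=P[m];A=np.c_[b[:,:2],np.ones(len(b))];lo=b[b[:,2]<.19]
    print(n,len(b),np.percentile(b[:,2],[2,50,98]).round(4),np.linalg.lstsq(np.c_[lo[:,:2]-lo[:,:2].mean(0),np.ones(len(lo))],lo[:,2],rcond=None)[0].round(3))
a=cv2.imread("pics/scene4.png")[90:230,170:320];b=cv2.imread("pics/top4.png")[140:280,340:440]
cv2.imwrite("pics/crop4.png",np.clip(cv2.resize(np.hstack([a,b]),None,fx=3.1,fy=3.1,interpolation=cv2.INTER_CUBIC)*1.5,0,255).astype(np.uint8))
E
```

```text
grip 14.74 [ 0.5001 -0.2191  0.1021] F [ 0.1 -0.9  2.8] T [-0.04  0.08 -0.01] op 0.0172 38.97562623023987
20mm 15.77 [ 0.4999 -0.219   0.1219] F [ 0.3  0.2 -2.6] T [-0.03  0.01  0.01] op 0.0171 38.98623526096344
up 18.78 [ 0.5    -0.219   0.2521] F [-0.5  0.6 -2.2] T [-0.01  0.01 -0.  ] op 0.0171 38.98991525173187
scene 450 [0.1516 0.1551 0.2178] [-0.007  0.033  0.158]
top 322 [0.1487 0.1547 0.1662] [-0.012 -0.008  0.155]
```

View pics/crop4.png

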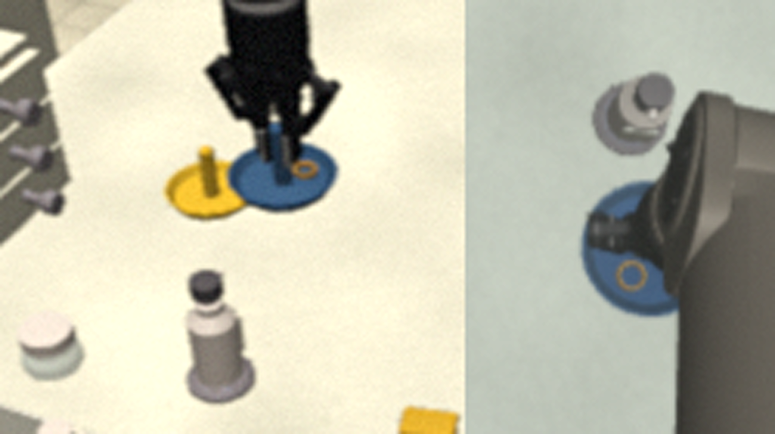

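The dish hangs level with the ring still in it (crop px (305,169) and (631,275)). Its floor is at z = 0.155, so the underside is at about 0.150. Handing in.

```bash
python3 - <<'E'
from h import *
print(job.job_done())
E
```

```text
the job is handed in; nothing more can be done
None
```

I handed the job in at about 19 s: the cap was pressed to its hard stop and came fully back up, and the blue dish is held by its post, level, with its underside about 15 cm above the shelf and the ring still in it.

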